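# Unstack the cleaned push-latch parts and fit each on its place

### The job

The push latch of the key cabinet's secret panel has been cleaned: its brass cover, bronze keep and brass button rose are stacked on the counter and its steel bar lies apart. Take the stack apart and set every part ready for screwing: the round rose flat on the round mark of the square panel, the keep squarely on the rectangular mark of the post, the bar along the middle of the steel backplate between its two dowel pins, and the cover over the bar with both holes fully down on the pins. Let go of everything, and leave the amber bottle, the silver key and the bronze hinge pin where they are.

Things in the scene. Friction and masses are not known exactly. Their poses are not given: they have to be found in the camera images.
- rose_center (a point): button rose, top of the stack, loose: round brass flange 38 mm across and 6 mm high with a round push button 21 mm across standing 14 mm above it in the middle; 20 mm high in all, about 100 g. Point: on its axis, half-way up (10 mm above its underside). z up, x and y of no meaning. It starts on top of the keep; the button is the natural grip.
- keep_center (a point): keep (strike block), middle of the stack, loose: rectangular bronze block 66 (x) by 36 (y) by 16 mm high, same either way round, about 180 g. Point: its centre, 8 mm above its underside. x along its length, z up. It starts on top of the cover, under the rose, with its length within about 0.1 rad of the cover's.
- cover_center (a point): latch cover, bottom of the stack, loose, on the counter: brass channel 104 (x) by 58 (y) by 24 mm high, 330 g; flat top 5 mm thick, 4 mm wall down each long side, ends and underside open. Round 13 mm holes through the top at (+40, -17) and (-40, +17) mm, so it fits either way round by a half turn. Point: centre of its box, 12 mm above its underside; x along it, z up.
- bar_center (a point): latch bar, loose: straight steel bar 130 (x) by 14 (y) by 16 mm high, same either way round, about 220 g. Point: its centre, 8 mm above its underside. x along its length, z up. It starts on the counter, apart from the stack.
- plate_top (a point): steel backplate 118 (x) by 70 mm, fixed on an oak rail 150 by 80 mm (rail top 14 mm above the counter). Point: middle of the plate's top face, 20 mm above the counter; x along it, z up. Two dowel pins, 8 mm thick, 31 mm tall, top 7 mm tapered, stand at (+40, -17) and (-40, +17) mm. The bar lies along x between them (6 mm free each side), the cover stands on the plate over it.
- post_mark (a point): mark on the post, fixed: oak post piece 156 (x) by 72 (y) by 22 mm high, with a pale rectangle 66 by 36 mm edged dark (where the keep sat) on top. Point: middle of the mark on the post's top face. x along the post and the mark, z up.
- panel_mark (a point): mark on the secret panel, fixed: square oak panel 120 by 120 by 14 mm high lying face up, with a pale round mark 38 mm across edged dark and a dark bore in its middle. Point: middle of the mark on the panel's top face. z up.
- bottle_center (a point): amber glass bottle 48 mm across, 105 mm tall, loose, upright, a bystander to leave alone. Point: on its axis 50 mm above the counter.
- key_center (a point): silver-plated tabernacle key lying flat, loose, about 105 mm long and 7 mm high, a bystander to leave alone. Point: 4 mm above the counter near the middle of its shank. x towards the bit.
- hinge_pin_center (a point): bronze hinge pin lying flat, loose, 96 mm long with a 14 mm square head, 14 mm high, a bystander to leave alone. Point: near the middle of its axis, 7 mm above the counter. x away from the head.

How it is judged:
At the end, for the whole second after the job is handed in: All upright, at rest, heights within 3 mm: rose within 10 mm of the panel mark; keep within 10 mm each way and 0.2 rad of the post mark; bar on the backplate within 12 mm along, 10 mm across, 0.2 rad; cover over it, down on the pins, within 7 mm each way and 0.15 rad of the plate (z of rose_center in the frame of panel_mark between 0.007 and 0.013 m and horizontal distance between rose_center and panel_mark below 0.01 m and x of keep_center in the frame of post_mark between -0.01 and 0.01 m and y of keep_center in the frame of post_mark between -0.01 and 0.01 m and z of keep_center in the frame of post_mark between 0.005 and 0.011 m and angle between the x axis of keep_center and the x axis of post_mark, either way round below 0.2 rad and x of bar_center in the frame of plate_top between -0.012 and 0.012 m and y of bar_center in the frame of plate_top between -0.01 and 0.01 m and z of bar_center in the frame of plate_top between 0.005 and 0.011 m and angle between the x axis of bar_center and the x axis of plate_top, either way round below 0.2 rad and x of cover_center in the frame of plate_top between -0.007 and 0.007 m and y of cover_center in the frame of plate_top between -0.007 and 0.007 m and z of cover_center in the frame of plate_top between 0.009 and 0.015 m and angle between the x axis of cover_center and the x axis of plate_top, either way round below 0.15 rad and angle between each of rose_center, keep_center, bar_center, cover_center's own z axis and vertical below 0.1 rad and linear speed of each of rose, keep, bar, cover below 0.02 m/s and angular speed of each of rose, keep, bar, cover below 0.2 rad/s); the robot touches nothing.
It fails at once if the amber bottle is knocked, shifted by more than 20 mm or picked up (distance of bottle_center from where it was at the start of the episode above 0.02 m or angle between bottle_center's own z axis and vertical above 0.5 rad).
It fails at once if the silver key is knocked, shifted by more than 20 mm or picked up (distance of key_center from where it was at the start of the episode above 0.02 m).
It fails at once if the bronze hinge pin is knocked, shifted by more than 20 mm or picked up (distance of hinge_pin_center from where it was at the start of the episode above 0.02 m).
It also fails if it takes over 112 s, if anything falls off the work surface, if the arm or the gripper's body presses on something with over 40 N, if the wrist force passes 120 N, or if a joint passes its speed limit or range.

### The arm

A 6-joint arm with a two-finger parallel gripper is mounted at the origin on the work surface. World frame = base frame: x ahead of the robot, y to its left, z up, the work surface at z = 0. Lengths are in m, angles in rad, forces in N, time in s.
With the tool pointing down it reaches from about 0.275 to 0.825 m from the base axis. Payload 5.2 kg.
Tool frame: the origin (TCP) lies at the very end of the fingers, on their centre line; the grasp point (between the pads) lies 19 mm behind it; z points along the fingers, y is the line along which they close (so a half turn about z gives the same grasp; the last joint's range is limited). The gripper opens to 93 mm and grips with 3 to 60 N. Pads are 15 mm wide; open, the fingers measure 128 mm over their backs; the gripper's body (75 mm by 188 mm) begins 65 mm behind the grasp point.
Start: joints at [-1.372, 0.259, 1.535, -0, 1.348, -0.203], TCP at [0.215, -0.506, 0.219] pointing down, gripper open.
Joint ranges: [-3.14, 3.14], [-0.91, 2.08], [0.19, 2.58], [-1.22, 4.36], [0.22, 2.71], [-3.12, 3.12]. Speed limits (rad/s): [2.57, 2.57, 3.14, 3.14, 3.14, 3.14].

### API

Orientations are given as a rotation vector (axis times angle).
In Python, from rig import bot gives the robot as it stands.
- The arm moves only by the tool arm_command, never from a script. Its argument "steps" is text: rows parted by semicolons, each of 7 numbers parted by spaces: the shift along the tool's x, y, z as a fraction of full scale, then the turn, a rotation vector about the tool's x, y, z as a fraction of full scale, then the finger opening in mm, from 0 to 93. In form: dx dy dz wx wy wz claw; .... A call has 1 to 5 rows; each row shifts and turns the commanded pose from where the row before left it, along the tool's axes as they then stand; what a row does not reach is not made up. Full scale, the value 1, is 300 mm for a shift and 90 degrees for a turn. A row lasts 1/10 s, in which the tool goes at most 50 mm and 8.59 degrees, less where a joint would pass 70% of its speed; a pose out of reach is approached as far as the arm can. A call with a number of a shift or a turn outside -1 to 1 is refused whole. A call with a gripper value outside its range is refused whole. The fingers move at their own pace and stop on an object; "force" is the grip in N (left out, the last holds). Time passes only in rows, so rows that do not move let the fingers close. It gives the time, the measured TCP pose, the force, the opening and the grip force at its end, in the units of the state.
- bot.state(): the state, without advancing time (a new reading comes with each control period).
- bot.grab_frame(name): name is "scene" or "top" or "wrist"; returns the picture (420x560x3 uint8, red, green, blue); there is no depth.
- bot.camera_model(name): a dict with "fx", "fy", "cx", "cy" (pixels), "xyz" and "attitude" of the camera in the world. Camera axes: x right, y up, looking along -z (the intrinsics and any distortion apply to the point x, -y, -z); pixel columns grow to the right and rows downward; lengths in m; the calibration is good to about 2 mm. A picture is of the moment at which its call begins: read the wrist's pose just before it. camera_model takes no time and is no camera call; for the wrist camera it gives the pose at the moment of the call.
- bot.job_done(): hands the job in; it is judged then, once.
The state is a dict: "t": time; "q": joint angles; "joint_vel": joint speeds; "joint_torque": joint torques, N m; "eef_pos": TCP position; "tool_rot": TCP orientation; "wrist_force": force on the tool from outside, world axes, zero at the start; "moment": the same for the moment, N m; "opening": finger opening in m; "grip_force": force on a finger pad.
Only numpy, scipy, OpenCV 4.12 (cv2) and the standard library are available. Lean on these libraries where they do the work, as an engineer would, in place of code of your own. Each camera call takes 0.05 s, during which the arm holds its last target. There are 200 camera calls.

## Working session

There is one attempt and no reset: what is moved stays moved. The work goes in short steps, Python scripts to look and compute and a tool call to move; the robot and the scene stay as the last step left them, time stands still between calls to the robot, and variables do not carry over. Pictures are saved under pics/ and viewed, at most 14 in all, crops included, and the job is handed in when it is done.

Besides the shell and the picture viewer there is one more tool, called after "Emit:" as name(argument=value, ...), one argument or row to a line, values as JSON. arm_command: Moves the arm, as the interface text tells. Its arguments: {"type":"object","properties":{"steps":{"type":"string"},"force":{"type":"number"}},"required":["steps"]}

```bash
ls; mkdir -p pics; python3 - <<'E'
from rig import bot
import cv2
for n in("top","scene"):
    f=bot.grab_frame(n); cv2.imwrite(f"pics/{n}0.png",cv2.cvtColor(f,cv2.COLOR_RGB2BGR))
    print(bot.camera_model(n))
print(bot.camera_model("wrist"));print(bot.state())
E
```

```text
pics
{'fx': 522.3120847092382, 'fy': 522.3120847092382, 'cx': 284.9862971059562, 'cy': 210.17503852105943, 'xyz': array([ 0.40445374, -0.00975023,  1.10294923]), 'attitude': array([ 0.14505003, -0.14136696, -1.55288722])}
{'fx': 434.09113259652395, 'fy': 434.09113259652395, 'cx': 282.93863037913775, 'cy': 212.6405457930564, 'xyz': array([ 1.14432211, -0.42127944,  0.59662106]), 'attitude': array([0.8208371 , 0.42235941, 0.83073625])}
{'fx': 293.13748301353655, 'fy': 293.13748301353655, 'cx': 279.63570770227403, 'cy': 207.4614701586629, 'xyz': array([ 0.2752078 , -0.48147946,  0.38424676]), 'attitude': array([-0.21200772,  0.14336799, -1.16317277])}
{'t': 0.1, 'q': array([-1.37177580e+00,  2.59282269e-01,  1.53593495e+00, -2.03409172e-05,
        1.34803552e+00, -2.02778340e-01]), 'joint_vel': array([ 0.00188323, -0.00041473, -0.00144562, -0.00055716,  0.00061349,
       -0.0005293 ]), 'joint_torque': array([ 1.86617814e-03, -4.38207614e+01, -2.84644103e+01,  7.20365066e-02,
        3.63340939e-02, -5.73653278e-05]), 'eef_pos': array([ 0.21501821, -0.50569791,  0.21790985]), 'tool_rot': array([-3.07677920e+00, -6.26582850e-01,  2.62426264e-05]), 'wrist_force': array([-0.2278358 , -0.34042868,  0.36335444]), 'moment': array([-0.02061491, -0.0033672 ,  0.0056    ]), 'grip_force': 0.0, 'opening': 0.09268420779406783}
```

View pics/top0.png

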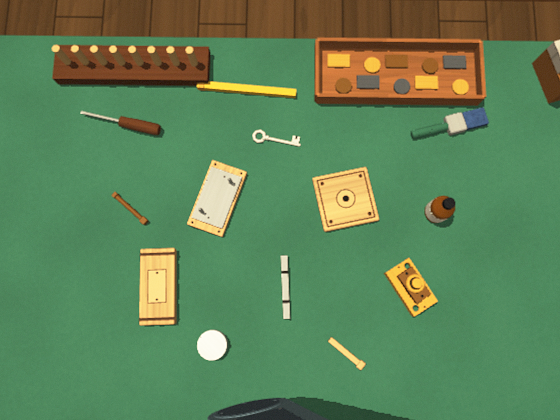

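View pics/scene0.png

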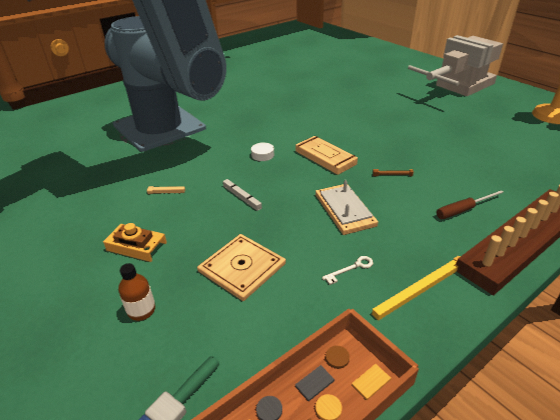

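The top view shows the backplate (217,198), panel (346,198), bottle (440,208), stack (412,287), bar (285,287), post (158,287), hinge pin (347,353) and key (277,138). In this view, up is +x and right is -y. The scene view agrees.

```bash
cat > h.py <<'E'
import numpy as np, cv2
from rig import bot
from scipy.spatial.transform import Rotation as R
def ray(c,uv):
    uv=np.atleast_2d(np.asarray(uv,float))
    d=np.c_[(uv[:,0]-c['cx'])/c['fx'],-(uv[:,1]-c['cy'])/c['fy'],-np.ones(len(uv))]
    return R.from_rotvec(c['attitude']).apply(d)
def pw(c,uv,z):
    d=ray(c,uv); o=np.asarray(c['xyz']); return o+d*((z-o[2])/d[:,2])[:,None]
def proj(c,p):
    q=R.from_rotvec(c['attitude']).inv().apply(np.atleast_2d(p)-c['xyz'])
    return np.c_[c['cx']+c['fx']*q[:,0]/-q[:,2], c['cy']-c['fy']*q[:,1]/-q[:,2]]
def rect(pts):  # world xy points -> centre, length, width, yaw of long side
    (c,(a,b),_)=r=cv2.minAreaRect((pts[:,:2]*1000).astype(np.float32))
    bx=cv2.boxPoints(r); e=[bx[1]-bx[0],bx[2]-bx[1]]; e=max(e,key=np.linalg.norm)
    return np.round(c,1),np.round(sorted((a,b)),1),round(float((np.arctan2(e[1],e[0])+np.pi/2)%np.pi-np.pi/2),3)
def nongreen(f):
    h=cv2.cvtColor(f,cv2.COLOR_RGB2HSV); g=cv2.inRange(h,(60,80,0),(95,255,255)); return cv2.bitwise_not(g)
def comp(m,seed):
    n,l,s,_=cv2.connectedComponentsWithStats(m)
    u,v=map(int,seed); k=l[v,u]; 
    if k==0:
        ys,xs=np.nonzero(l); i=np.argmin((xs-u)**2+(ys-v)**2); k=l[ys[i],xs[i]]
    return (l==k).astype(np.uint8)*255
def outline(m):
    c=max(cv2.findContours(m,cv2.RETR_EXTERNAL,cv2.CHAIN_APPROX_NONE)[0],key=cv2.contourArea); return c[:,0,:]
def look(n,name=None):
    c=bot.camera_model(n); f=bot.grab_frame(n)
    if name: cv2.imwrite(f"pics/{name}.png",cv2.cvtColor(f,cv2.COLOR_RGB2BGR))
    return c,f
def pose():
    s=bot.state(); r=R.from_rotvec(s['tool_rot']); x=r.apply([1,0,0]); return np.array(s['eef_pos']),float(np.arctan2(x[1],x[0])),r
def go(x,y,z,yaw,p=None):
    """tool-frame shift/turn fractions from the present pose to TCP x,y,z with tool-y (closing) direction at yaw (mod pi)"""
    pos,a,r=pose() if p is None else p
    # closing direction = tool y ; for down tool y = x rotated -90deg
    cur=a-np.pi/2; d=(yaw-cur+np.pi/2)%np.pi-np.pi/2
    v=r.inv().apply(np.array([x,y,z])-pos)
    print('shift/300',np.round(v/0.3,4),'turn wz/90deg',round(-d/(np.pi/2),4),'other turn',round(-(d-np.sign(d)*np.pi)/(np.pi/2),3),'rowsrot',round(abs(np.degrees(d))/8.59,1),'dist',round(np.linalg.norm(v)*1000))
E
python3 - <<'E'
from h import *
c,f=look("top")
m=nongreen(f)
for n,s,z in [("plate/rail",(217,198),.014),("panel",(346,190),.014),("bar",(285,287),.016),("post",(158,287),.022),("pinb",(347,353),.010),("stack",(412,287),.024),("bottle",(440,208),.05),("key",(290,140),.004)]:
    k=comp(m,s); o=outline(k); print(n,rect(pw(c,o,z)),len(o))
big=cv2.resize(f[90:390,80:500],None,fx=1.9,fy=1.9,interpolation=cv2.INTER_CUBIC)
cs=np.hstack([cv2.resize(f[v-48:v+48,u-33:u+33],None,fx=4,fy=6.0/1.5,interpolation=cv2.INTER_CUBIC) for u,v in[(217,198),(158,287),(412,287)]])
cv2.imwrite("pics/crops.png",cv2.cvtColor(cs,cv2.COLOR_RGB2BGR)); print(cs.shape)
print(proj(c,[[0.5,-.1,.014]]))
E
```

```text
plate/rail (array([631.3, 139.3]), array([ 84.1, 153.3]), -0.333) 200
panel (array([ 632.6, -133.4]), array([122.3, 123.4]), 0.221) 215
bar (array([446. ,  -7.9]), array([ 16.2, 129.3]), 0.057) 140
post (array([443.6, 254. ]), array([ 77. , 157.9]), 0.051) 223
pinb (array([ 313.7, -132.5]), array([19.3, 89.7]), 0.932) 83
stack (array([ 448. , -264.6]), array([ 65.9, 107.9]), 0.57) 143
bottle (array([ 606.2, -323.5]), array([50.5, 69.3]), -0.976) 83
key (array([770.1,  15.8]), array([ 30.8, 107.7]), 1.48) 117
(384, 792, 3)
[[329.5187863  260.62870973]]
```

View pics/crops.png

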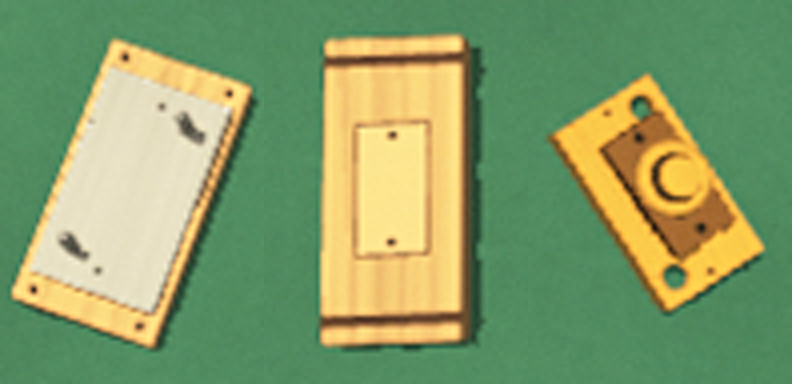

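The crops give:
- Plate pins at crop (190,128) and (70,245), which fits plate yaw of about -0.33.
- Post mark centred at (391,189).
- Rose button at (679,175) on the keep.
- Cover holes at (640,105) and (673,275), which fits cover yaw of about 0.57.

Next I'll move above the stack.

```bash
python3 - <<'E'
from h import *
c=bot.camera_model("top")
print("rose",pw(c,[[416.75,282.75]],.06))
print(pose()[:2])
go(.448,-.27,.16,.62+np.pi/2)
E
```

```text
rose [[ 0.45449378 -0.26870825  0.06      ]]
(array([ 0.21501243, -0.50580052,  0.21802347]), 0.401794436404879)
shift/300 [ 1.0221 -0.4194  0.1942] turn wz/90deg -0.1389 other turn 1.861 rowsrot 1.5 dist 337
```

Emit:
arm_command(
  steps="0.128 -0.0525 0.0243 0 0 0 93; 0.128 -0.0525 0.0243 0 0 0 93; 0.128 -0.0525 0.0243 0 0 0 93; 0.128 -0.0525 0.0243 0 0 0 93; 0.128 -0.0525 0.0243 0 0 0 93",
)

```text
t: 0.65
eef_pos: [0.3618, -0.3572, 0.1817]
tool_rot: [-3.078, -0.626, 0.0]
wrist_force: [-0.3, -0.5, -0.2]
opening: 0.0933
grip_force: 0.0
```

Emit:
arm_command(
  steps="0.128 -0.0525 0.0243 0 0 0 93; 0.128 -0.0525 0.0243 0 0 0 93; 0.126 -0.0525 0.0243 0 0 0 93; 0 0 0 0 0 -0.07 60; 0 0 0 0 0 -0.069 60",
)

```text
t: 1.15
eef_pos: [0.4487, -0.2686, 0.1597]
tool_rot: [-2.987, -0.969, 0.001]
wrist_force: [-0.2, -0.4, -0.3]
opening: 0.0815
grip_force: 0.0
```

```bash
python3 - <<'E'
from h import *
print(pose()[:2])
c,f=look("wrist","w1"); print(c['xyz'],pose()[:2])
E
```

```text
(array([ 0.44867353, -0.26858503,  0.15966387]), 0.6276708084382108)
[ 0.5016744  -0.23134777  0.32596777] (array([ 0.44834662, -0.26915026,  0.15982691]), 0.631978452549356)
```

View pics/w1.png

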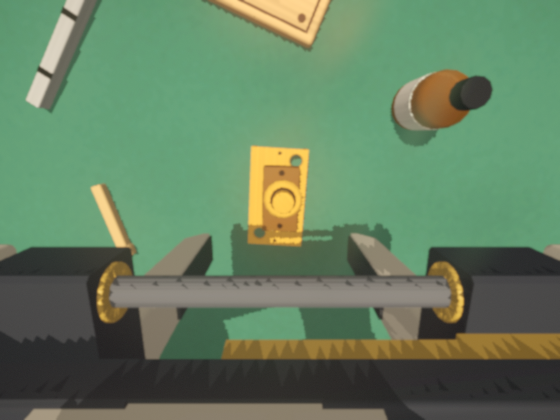

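The wrist view shows the cover (249–309 px), the keep (264–301, 166–235) and the rose at about (283,200). I'll measure these three.

```bash
python3 - <<'E'
from h import *
c,f=look("wrist")
hsv=cv2.cvtColor(f,cv2.COLOR_RGB2HSV)
cr=(slice(140,250),slice(240,320))
big=cv2.resize(f[cr],None,fx=5,fy=5,interpolation=cv2.INTER_CUBIC)
cv2.imwrite("pics/w2.png",cv2.cvtColor(big,cv2.COLOR_RGB2BGR))
m=nongreen(f); o=outline(comp(m,(255,180))); P=pw(c,o,.024); print("cover",rect(P))
v=hsv[...,2]
print(f[180,255],f[175,275],f[200,283],f[200,270])
k=((v<170)&(f[...,0]>f[...,2]+25)&(m>0)).astype(np.uint8)*255
mk=np.zeros_like(k); mk[160:240,258:306]=255; k&=mk
ys,xs=np.nonzero(k); print("keep",rect(pw(c,np.c_[xs,ys],.04)))
g=cv2.cvtColor(big,cv2.COLOR_RGB2GRAY)
for r0,r1,z in((40,65,.06),(80,110,.046)):
    H=cv2.HoughCircles(g,cv2.HOUGH_GRADIENT,1.5,40,param1=80,param2=20,minRadius=r0,maxRadius=r1)
    if H is not None:
        for h in H[0][:3]: print(h,pw(c,[[240+(h[0]+.5)/5-.5,140+(h[1]+.5)/5-.5]],z))
E
```

```text
cover (array([ 366.6, -327.5]), array([381.8, 722.1]), -0.937)
[255 209  90] [195 140  71] [255 208  88] [186 139  61]
keep (array([ 450.9, -271. ]), array([46.1, 81.7]), 0.571)
[218.25 294.75  57.55] [[ 0.45667923 -0.26770066  0.06      ]]
[239.25 317.25  93.2 ] [[ 0.4531383 -0.2755932  0.046    ]]
```

View pics/w2.png

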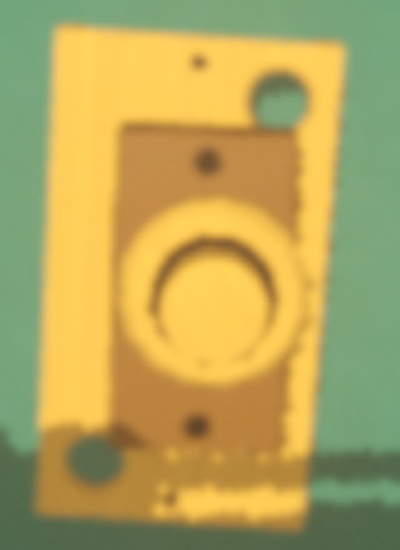

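In the crop, the flange is centred at (212,291), the keep corners are (120,124), (297,131), (110,448) and (287,455), and the cover corners are (55,25), (347,43), (305,528) and (36,514).

```bash
python3 - <<'E'
from h import *
c=bot.camera_model("wrist")
t=lambda a:(np.array(a,float)+.5)/5-.5+[240,140]
print("rose",pw(c,t([[212,291]]),.046), "btn",pw(c,t([[214,300]]),.055))
K=pw(c,t([[120,124],[297,131],[287,455],[110,448]]),.04);print("keep",rect(K),K.mean(0), pw(c,t([[207,161],[196,427]]),.04))
C=pw(c,t([[55,25],[347,43],[305,528],[36,514]]),.024);print("cover",rect(C),C.mean(0))
H=pw(c,t([[278,100],[95,460]]),.024);print("holes",H,H.mean(0),"yaw",np.arctan2(*(H[0]-H[1])[[1,0]])+np.arctan2(34,80))
x,y=pw(c,t([[212,291]]),.046)[0,:2]
go(x,y,.049,.57+np.pi/2)
E
```

```text
rose [[ 0.45404144 -0.26874019  0.046     ]] btn [[ 0.45436652 -0.26890528  0.055     ]]
keep (array([ 451.8, -268.8]), array([36.3, 66.1]), 0.581) [ 0.45155211 -0.26846314  0.04      ] [[ 0.47351542 -0.25356837  0.04      ]
 [ 0.42809716 -0.28343042  0.04      ]]
cover (array([ 447.6, -266.6]), array([ 59.1, 105.1]), 0.558) [ 0.44768322 -0.26655247  0.024     ]
holes [[ 0.49052322 -0.25925319  0.024     ]
 [ 0.40515385 -0.2728291   0.024     ]] [ 0.44783853 -0.26604115  0.024     ] yaw 0.5595756152111305
shift/300 [0.0178 0.0092 0.3699] turn wz/90deg 0.0333 other turn -1.967 rowsrot 0.3 dist 111
```

Emit:
arm_command(
  steps="0.018 0.009 0 0 0 0.033 40; 0 0 0.122 0 0 0 40; 0 0 0.122 0 0 0 40; 0 0 0.122 0 0 0 40; 0 0 0 0 0 0 40",
  force=20,
)

```text
t: 1.75
eef_pos: [0.4508, -0.2671, 0.0463]
tool_rot: [-3.009, -0.873, 0.008]
wrist_force: [-0.4, 0.1, -0.5]
opening: 0.0406
grip_force: 0.0
```

Emit:
arm_command(
  steps="0 0 0 0 0 0 10; 0 0 0 0 0 0 10; 0 0 0 0 0 0 10; 0 0 0 0 0 0 10; 0 0 0 0 0 0 10",
)

```text
t: 2.25
eef_pos: [0.455, -0.2704, 0.0525]
tool_rot: [3.013, 0.88, 0.003]
wrist_force: [-0.5, 0.5, 7.0]
opening: 0.0203
grip_force: 20.0
```

```bash
python3 - <<'E'
from h import *
s=bot.state();print(s['opening'],s['grip_force'],s['wrist_force'],pose()[:2])
E
```

```text
0.02029385411741171 20.008793771266937 [-0.47753395  0.51901136  7.03845162] (array([ 0.4549956 , -0.27035026,  0.05246169]), 0.5681875262822941)
```

Emit:
arm_command(
  steps="0 0 -0.05 0 0 0 10; 0 0 -0.1 0 0 0 10; 0 0 -0.1 0 0 0 10; 0 0 0 0 0 0 10; 0 0 0 0 0 0 10",
)

```text
t: 2.75
eef_pos: [0.4543, -0.2696, 0.1263]
tool_rot: [3.014, 0.88, 0.002]
wrist_force: [0.1, -0.5, -2.0]
opening: 0.02
grip_force: 20.0
```

```bash
python3 - <<'E'
from h import *
s=bot.state();print(s['opening'],s['grip_force'],s['wrist_force'],pose()[:2])
go(.6326,-.1334,.125,.57+np.pi/2)
E
```

```text
0.020033182385844287 19.999619722366333 [ 0.13430016 -0.48268397 -2.00017296] (array([ 0.45426776, -0.26963022,  0.12627078]), 0.5682492783481378)
shift/300 [ 0.7454 -0.0628  0.0045] turn wz/90deg -0.0011 other turn 1.999 rowsrot 0.0 dist 224
```

Emit:
arm_command(
  steps="0.14 -0.012 0 0 0 0 10; 0.14 -0.012 0 0 0 0 10; 0.14 -0.012 0 0 0 0 10; 0.13 -0.012 0 0 0 0 10; 0 0 0 0 0 0 10",
)

```text
t: 3.25
eef_pos: [0.5875, -0.1648, 0.1235]
tool_rot: [-3.012, -0.886, 0.0]
wrist_force: [-0.8, -0.8, -1.0]
opening: 0.0198
grip_force: 20.0
```

Emit:
arm_command(
  steps="0 0 0 0 0 0 10; 0 0 0 0 0 0 10",
)

```text
t: 3.45
eef_pos: [0.5838, -0.1687, 0.1243]
tool_rot: [-3.014, -0.88, 0.004]
wrist_force: [-0.6, 0.8, -1.2]
opening: 0.0202
grip_force: 20.0
```

```bash
python3 - <<'E'
from h import *
print(pose()[:2])
c,f=look("wrist","w3"); 
p=proj(c,[[.6326,-.1334,.014]]);print(p)
E
```

```text
(array([ 0.58383695, -0.16866477,  0.12426792]), 0.5679135243018202)
[[275.46103431 140.20982473]]
```

View pics/w3.png

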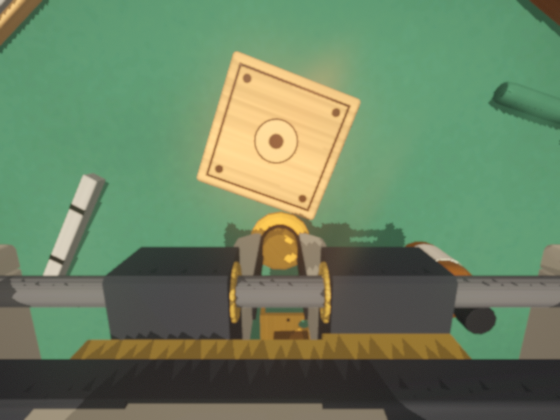

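The bore is at (276,141), right where the prediction put it, and the rose is hanging straight.

```bash
python3 - <<'E'
from h import *
c,f=look("wrist"); g=cv2.cvtColor(f,cv2.COLOR_RGB2GRAY)[131:151,266:286]
ys,xs=np.nonzero(g<120); print(len(xs)); p=pw(c,[[xs.mean()+266,ys.mean()+131]],.014)[0];print(p)
go(p[0]+.0003,p[1]-.0005,.028,.57+np.pi/2)
E
```

```text
97
[ 0.63200034 -0.133839    0.014     ]
shift/300 [ 0.1984 -0.0115  0.3232] turn wz/90deg -0.002 other turn 1.998 rowsrot 0.0 dist 114
```

Emit:
arm_command(
  steps="0.1 -0.006 0 0 0 0 10; 0.098 -0.006 0 0 0 0 10; 0 0 0.1 0 0 0 10; 0 0 0.1 0 0 0 10; 0 0 0.085 0 0 0 10",
)

```text
t: 4.05
eef_pos: [0.6325, -0.1342, 0.0388]
tool_rot: [-3.016, -0.879, 0.001]
wrist_force: [1.1, 0.4, -0.7]
opening: 0.0199
grip_force: 20.0
```

Emit:
arm_command(
  steps="0 0 0.02 0 0 0 10; 0 0 0.012 0 0 0 10; 0 0 0 0 0 0 10; 0 0 0 0 0 0 10; 0 0 0 0 0 0 10",
)

```text
t: 4.55
eef_pos: [0.6343, -0.1339, 0.032]
tool_rot: [3.014, 0.88, 0.003]
wrist_force: [0.7, -0.8, -1.6]
opening: 0.0201
grip_force: 20.0
```

```bash
python3 - <<'E'
from h import *
s=bot.state();print(s['wrist_force'],pose()[:2])
go(.6323,-.1343,.0265,.57+np.pi/2)
E
```

```text
[ 0.6987743  -0.75973847 -1.64100482] (array([ 0.63431381, -0.13391212,  0.03195893]), 0.5681526758307756)
shift/300 [-0.0064 -0.0026  0.0182] turn wz/90deg -0.0012 other turn 1.999 rowsrot 0.0 dist 6
```

Emit:
arm_command(
  steps="-0.006 -0.002 0.01 0 0 0 10; 0 0 0.007 0 0 0 10; 0 0 0 0 0 0 10; 0 0 0 0 0 0 10; 0 0 0 0 0 0 10",
)

```text
t: 5.05
eef_pos: [0.6316, -0.134, 0.0262]
tool_rot: [3.015, 0.881, 0.0]
wrist_force: [-2.3, 0.3, 5.8]
opening: 0.0199
grip_force: 20.0
```

Emit:
arm_command(
  steps="0 0 0 0 0 0 50; 0 0 0 0 0 0 50; 0 0 0 0 0 0 50; 0 0 0 0 0 0 50; 0 0 -0.12 0 0 0 60",
)

```text
t: 5.55
eef_pos: [0.6278, -0.1325, 0.0563]
tool_rot: [-3.009, -0.879, 0.013]
wrist_force: [-0.1, 0.5, -0.2]
opening: 0.0539
grip_force: 0.0
```

Emit:
arm_command(
  steps="0 0 -0.14 0 0 0 60; -0.14 0.012 -0.01 0 0 0 60; -0.14 0.012 -0.01 0 0 0 60; 0 0 0 0 0 0 60; 0 0 0 0 0 0 60",
)

```text
t: 6.05
eef_pos: [0.5645, -0.1857, 0.1096]
tool_rot: [3.016, 0.878, 0.001]
wrist_force: [0.6, -0.1, 0.5]
opening: 0.0603
grip_force: 0.0
```

```bash
python3 - <<'E'
from h import *
print(pose()[:2])
c,f=look("wrist","w4"); print("mark",proj(c,[[.632,-.1338,.02]]))
go(.4517,-.2686,.120,.58+np.pi/2)
E
```

```text
(array([ 0.56446481, -0.18571597,  0.10961381]), 0.5662010779612855)
mark [[269.75887999 110.39761532]]
shift/300 [-0.4682  0.0314 -0.0356] turn wz/90deg -0.008 other turn 1.992 rowsrot 0.1 dist 141
```

View pics/w4.png

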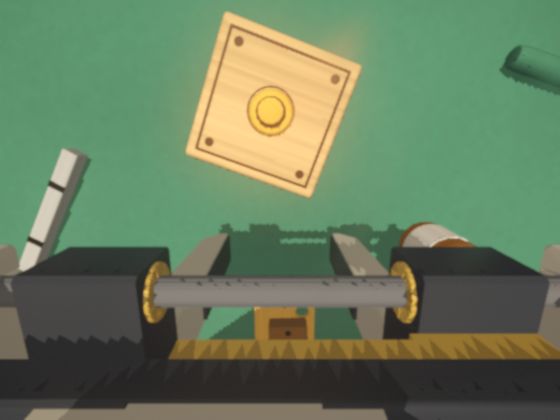

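The rose is on its mark at (271,111), about 1 px from the prediction. Next is the keep.

Emit:
arm_command(
  steps="-0.13 0.01 -0.012 0 0 0 60; -0.13 0.01 -0.012 0 0 0 60; -0.13 0.01 -0.012 0 0 0 60; -0.078 0.001 0 0 0 -0.008 60; 0 0 0 0 0 0 60",
)

```text
t: 6.6
eef_pos: [0.4505, -0.2694, 0.12]
tool_rot: [-3.01, -0.897, 0.001]
wrist_force: [-0.3, 0.7, -0.4]
opening: 0.0601
grip_force: 0.0
```

Emit:
arm_command(
  steps="0 0 0 0 0 0 60; 0 0 0 0 0 0 60",
)

```text
t: 6.8
eef_pos: [0.4526, -0.2678, 0.12]
tool_rot: [-3.009, -0.901, -0.001]
wrist_force: [0.3, -0.3, -0.0]
opening: 0.0601
grip_force: 0.0
```

```bash
python3 - <<'E'
from h import *
print(pose()[:2])
c,f=look("wrist"); u,v=np.round(proj(c,[[.4517,-.2686,.04]])[0]).astype(int); print(u,v)
big=cv2.resize(f[v-60:v+60,u-45:u+45],None,fx=5,fy=5,interpolation=cv2.INTER_CUBIC)
cv2.imwrite("pics/w5.png",cv2.cvtColor(big,cv2.COLOR_RGB2BGR))
go(.4517,-.2686,.0265,.58+np.pi/2)
E
```

```text
(array([ 0.45260411, -0.26784257,  0.11995896]), 0.581936767537484)
279 213
shift/300 [-0.004   0.0009  0.3114] turn wz/90deg 0.0016 other turn -1.998 rowsrot 0.0 dist 93
```

View pics/w5.png

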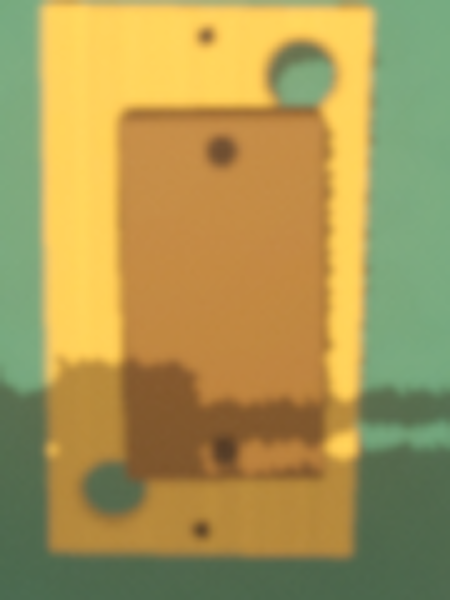

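The keep is square to the tool and centred at crop (224,296), where expected. I'll go down and grip it.

Emit:
arm_command(
  steps="-0.004 0.001 0.1 0 0 0 60; 0 0 0.1 0 0 0 60; 0 0 0.07 0 0 0 60; 0 0 0.025 0 0 0 60; 0 0 0.01 0 0 0 60",
  force=25,
)

```text
t: 7.35
eef_pos: [0.4508, -0.2687, 0.0279]
tool_rot: [-3.008, -0.901, 0.001]
wrist_force: [0.9, 0.1, 0.9]
opening: 0.0597
grip_force: 0.0
```

Emit:
arm_command(
  steps="0 0 0 0 0 0 60; 0 0 0 0 0 0 60; 0 0 0 0 0 0 60",
)

```text
t: 7.65
eef_pos: [0.4512, -0.27, 0.0297]
tool_rot: [3.008, 0.899, 0.002]
wrist_force: [-0.1, -0.3, 0.6]
opening: 0.0599
grip_force: 0.0
```

Emit:
arm_command(
  steps="0 0.002 0.006 0 0 0 60; 0 0 0 0 0 0 25; 0 0 0 0 0 0 25; 0 0 0 0 0 0 25; 0 0 0 0 0 0 25",
)

```text
t: 8.15
eef_pos: [0.4506, -0.2698, 0.0268]
tool_rot: [-3.009, -0.899, 0.0]
wrist_force: [-1.0, 0.8, 0.6]
opening: 0.0358
grip_force: 25.0
```

Emit:
arm_command(
  steps="0 0 0 0 0 0 25; 0 0 -0.02 0 0 0 25; 0 0 -0.1 0 0 0 25; 0 0 -0.14 0 0 0 25; 0 0 0 0 0 0 25",
)

```text
t: 8.65
eef_pos: [0.4538, -0.2727, 0.1102]
tool_rot: [3.001, 0.897, 0.008]
wrist_force: [1.1, 0.2, -3.0]
opening: 0.0358
grip_force: 25.0
```

```bash
python3 - <<'E'
from h import *
s=bot.state();print(s['opening'],s['grip_force'],s['wrist_force'],pose()[:2])
c=bot.camera_model("top")
m=pw(c,[[391/4-66+158-33-.4,189/4+287-48-.4]],.022);print("mark from crop",m)
go(.4436,.254,.11,.051+np.pi/2)
E
```

```text
0.03575390258059828 24.995282292366028 [ 1.08047316  0.2107305  -3.00827142] (array([ 0.45381148, -0.2726665 ,  0.11015102]), 0.5809849715130755)
mark from crop [[0.44294372 0.25575545 0.022     ]]
shift/300 [ 0.9351 -1.4861 -0.0121] turn wz/90deg 0.3374 other turn -1.663 rowsrot 3.5 dist 527
```

Emit:
arm_command(
  steps="0.0677 -0.13 0 0 0 0 25; 0.0677 -0.13 0 0 0 0 25; 0.0677 -0.13 0 0 0 0 25; 0.0677 -0.13 0 0 0 0 25; 0.0677 -0.13 0 0 0 0 25",
)

```text
t: 9.15
eef_pos: [0.4279, -0.0496, 0.1043]
tool_rot: [-3.01, -0.898, 0.001]
wrist_force: [1.5, 1.4, -2.4]
opening: 0.0356
grip_force: 25.0
```

Emit:
arm_command(
  steps="0.0677 -0.13 0 0 0 0 25; 0.0677 -0.13 0 0 0 0 25; 0.0677 -0.13 0 0 0 0 25; 0.0677 -0.13 0 0 0 0 25; 0.0677 -0.13 0 0 0 0 25",
)

```text
t: 9.65
eef_pos: [0.4058, 0.1691, 0.1045]
tool_rot: [3.01, 0.899, -0.0]
wrist_force: [0.6, 0.3, -1.9]
opening: 0.0358
grip_force: 25.0
```

Emit:
arm_command(
  steps="0.0677 -0.13 0 0 0 0 25; 0.0677 -0.13 0 0 0 0.085 25; 0 0 0 0 0 0.085 25; 0 0 0 0 0 0.085 25; 0 0 0 0 0 0.082 25",
)

```text
t: 10.15
eef_pos: [0.3973, 0.2536, 0.1041]
tool_rot: [3.14, 0.084, -0.002]
wrist_force: [-0.3, -0.6, -1.2]
opening: 0.0355
grip_force: 25.0
```

Emit:
arm_command(
  steps="0 0 0 0 0 0 25; 0 0 0 0 0 0 25; 0 0 0 0 0 0 25",
)

```text
t: 10.45
eef_pos: [0.398, 0.2529, 0.1047]
tool_rot: [3.14, 0.093, -0.0]
wrist_force: [-0.1, -0.6, -3.4]
opening: 0.0354
grip_force: 25.0
```

```bash
python3 - <<'E'
from h import *
print(pose()[:2], bot.state()['opening'])
c,f=look("wrist","w6"); print("mark",proj(c,[[.443,.2557,.022]]))
E
```

```text
(array([0.39797538, 0.25292792, 0.10465815]), 0.05932569109014779) 0.03540807221806928
mark [[278.24980314 159.72469457]]
```

View pics/w6.png

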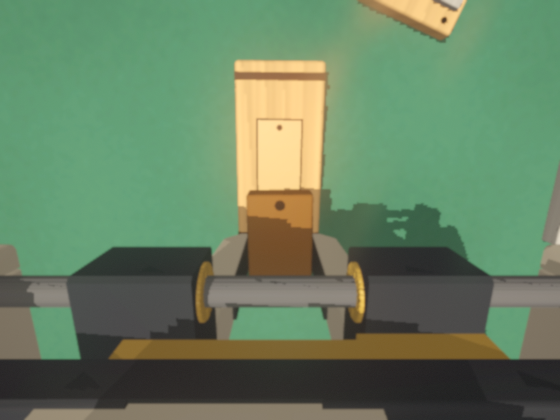

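The mark's far edge runs from (257,119) to (302,120) with its screw hole at (280,128). The keep is held square, with its front edge at (248–313,192).

```bash
python3 - <<'E'
from h import *
c=bot.camera_model("wrist")
a=pw(c,[[257,119.3],[302,120]],.022);print(a,a.mean(0))
m=a.mean(0)-.033*np.array([np.cos(.05),np.sin(.05),0]);print("mark",m)
k=pw(c,[[248,192],[313,192]],.118);kc=k.mean(0)-.033*np.array([np.cos(.06),np.sin(.06),0]);print("keep",k,kc)
h=pw(c,[[280,128],[280,206]],[.022]);print(h[0],pw(c,[[280,205.5]],.118))
d=m-kc; p=pose()[0]; print(d)
go(p[0]+d[0],p[1]+d[1],.0265,.052+np.pi/2)
E
```

```text
[[0.47461568 0.274823   0.022     ]
 [0.47620596 0.23819149 0.022     ]] [0.47541082 0.25650725 0.022     ]
mark [0.44245206 0.25485793 0.022     ]
keep [[0.43300566 0.27069468 0.118     ]
 [0.43502042 0.23625304 0.118     ]] [0.40107242 0.25149505 0.118     ]
[0.46887815 0.25572009 0.022     ] [[0.42664115 0.25330598 0.118     ]]
[ 0.04137964  0.00336288 -0.096     ]
shift/300 [ 0.1384 -0.0031  0.2607] turn wz/90deg 0.0043 other turn -1.996 rowsrot 0.0 dist 89
```

Emit:
arm_command(
  steps="0.139 -0.003 0 0 0 0.004 25; 0 0 0.08 0 0 0 25; 0 0 0.08 0 0 0 25; 0 0 0.06 0 0 0 25; 0 0 0.02 0 0 0 25",
)

```text
t: 11.0
eef_pos: [0.4383, 0.2557, 0.031]
tool_rot: [3.14, 0.081, -0.006]
wrist_force: [-0.5, -0.5, -3.1]
opening: 0.0363
grip_force: 25.0
```

Emit:
arm_command(
  steps="0 0 0.01 0 0 0 25; 0 0 0 0 0 0 25; 0 0 0 0 0 0 25; 0 0 0 0 0 0 25",
)

```text
t: 11.4
eef_pos: [0.4403, 0.2567, 0.0308]
tool_rot: [-3.14, -0.08, -0.003]
wrist_force: [0.2, -0.3, -2.2]
opening: 0.036
grip_force: 25.0
```

Emit:
arm_command(
  steps="0 0.003 0.01 0 0 0 25; 0 0 0.006 0 0 0 25; 0 0 0 0 0 0 25; 0 0 0 0 0 0 25",
)

```text
t: 11.8
eef_pos: [0.4396, 0.2555, 0.025]
tool_rot: [3.141, 0.08, -0.0]
wrist_force: [-0.3, -0.1, -2.1]
opening: 0.0362
grip_force: 25.0
```

Emit:
arm_command(
  steps="0 0 0.005 0 0 0 25; 0 0 0 0 0 0 25; 0 0 0 0 0 0 25",
)

```text
t: 12.1
eef_pos: [0.4397, 0.2555, 0.0248]
tool_rot: [-3.141, -0.08, -0.001]
wrist_force: [-3.3, -1.8, 10.4]
opening: 0.0355
grip_force: 25.0
```

Emit:
arm_command(
  steps="0 0 0 0 0 0 55; 0 0 0 0 0 0 55; 0 0 0 0 0 0 55; 0 0 0 0 0 0 55; 0 0 -0.1 0 0 0 55",
)

```text
t: 12.6
eef_pos: [0.4368, 0.2545, 0.0506]
tool_rot: [3.138, 0.08, -0.012]
wrist_force: [-0.7, 0.6, 0.3]
opening: 0.0551
grip_force: 0.0
```

Emit:
arm_command(
  steps="0 0 -0.14 0 0 0 55; -0.14 0 -0.03 0 0 0 50; 0 0 0 0 0 0 50; 0 0 0 0 0 0 50; 0 0 0 0 0 0 50",
)

```text
t: 13.1
eef_pos: [0.3982, 0.2534, 0.1043]
tool_rot: [3.141, 0.08, 0.0]
wrist_force: [0.4, -0.4, -0.2]
opening: 0.05
grip_force: 0.0
```

```bash
python3 - <<'E'
from h import *
c,f=look("wrist","w7"); print(pose()[:2],"keep corners",proj(c,[[.4425+.033,.2549+.018,.038],[.4425+.033,.2549-.018,.038]]))
u,v=np.round(proj(c,[[.4425,.2549,.038]])[0]).astype(int);print(u,v)
big=cv2.resize(f[v-60:v+60,u-60:u+60],None,fx=4,fy=4,interpolation=cv2.INTER_CUBIC)
cv2.imwrite("pics/w7.png",cv2.cvtColor(big,cv2.COLOR_RGB2BGR))
go(.41,-.008,.12,.057+np.pi/2)
E
```

```text
(array([0.39830538, 0.25334317, 0.10408388]), 0.050706400665067305) keep corners [[257.74579695 117.67057846]
 [305.01396075 120.16022305]]
279 163
shift/300 [-0.0052  0.872  -0.0529] turn wz/90deg -0.004 other turn 1.996 rowsrot 0.0 dist 262
```

View pics/w7.png

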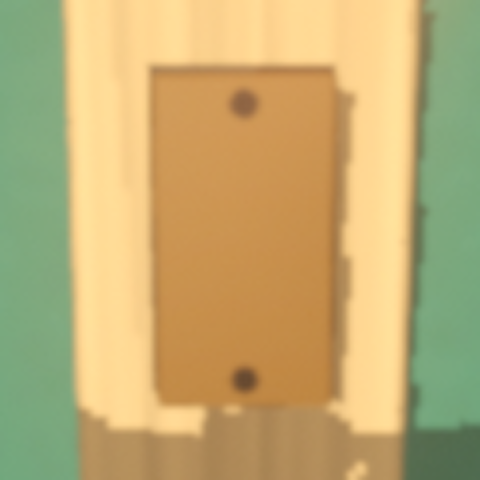

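The keep covers the mark squarely, within about 2 mm. Next is the bar.

Emit:
arm_command(
  steps="0 0.145 -0.01 0 0 0 50; 0 0.145 -0.01 0 0 0 50; 0 0.145 -0.01 0 0 0 50; 0 0.145 -0.01 0 0 0 50; 0 0.145 -0.01 0 0 0 50",
)

```text
t: 13.65
eef_pos: [0.4092, 0.0342, 0.1192]
tool_rot: [-3.141, -0.08, 0.001]
wrist_force: [0.9, -0.1, -0.4]
opening: 0.0499
grip_force: 0.0
```

Emit:
arm_command(
  steps="0 0.147 0 0 0 0 50; 0 0 0 0 0 0 50; 0 0 0 0 0 0 50; 0 0 0 0 0 0 50",
)

```text
t: 14.05
eef_pos: [0.4108, -0.0072, 0.119]
tool_rot: [-3.14, -0.08, 0.002]
wrist_force: [-0.9, -0.2, 0.0]
opening: 0.0502
grip_force: 0.0
```

```bash
python3 - <<'E'
from h import *
c,f=look("wrist","w8"); print(pose()[:2])
u,v=np.round(proj(c,[[.446,-.008,.016]])[0]).astype(int);print(u,v)
h=cv2.cvtColor(f,cv2.COLOR_RGB2HSV); m=((h[...,1]<60)&(h[...,2]>120)).astype(np.uint8)*255
m[240:]=0; m=cv2.morphologyEx(m,cv2.MORPH_CLOSE,np.ones((9,9)))
k=comp(m,(u,v));o=outline(k);print(o.min(0),o.max(0),rect(pw(c,o,.016)))
E
```

```text
(array([ 0.41079726, -0.00675432,  0.11913445]), 0.05218218650424499)
281 169
[272  95] [290 237] (array([444.9,  -7.9]), array([ 16.1, 129.7]), 0.056)
```

```bash
python3 -c "
from h import *
go(.4455,-.0079,.0065,.056+np.pi/2)"
```

```text
shift/300 [0.1157 0.0101 0.3753] turn wz/90deg -0.0024 other turn 1.998 rowsrot 0.0 dist 118
```

Emit:
arm_command(
  steps="0.116 0.01 0 0 0 0 45; 0 0 0.12 0 0 0 40; 0 0 0.12 0 0 0 40; 0 0 0.09 0 0 0 40; 0 0 0.03 0 0 0 40",
)

```text
t: 14.6
eef_pos: [0.4438, -0.0069, 0.0091]
tool_rot: [-3.139, -0.085, 0.008]
wrist_force: [-0.8, 0.5, 0.3]
opening: 0.04
grip_force: 0.0
```

Emit:
arm_command(
  steps="0 0 0.01 0 0 0 40; 0 0 0 0 0 0 40; 0 0 0 0 0 0 40; 0 0 0 0 0 0 40",
)

```text
t: 15.0
eef_pos: [0.447, -0.0093, 0.0097]
tool_rot: [3.14, 0.08, 0.004]
wrist_force: [0.4, -0.8, 0.6]
opening: 0.0399
grip_force: 0.0
```

Emit:
arm_command(
  steps="0 0 0.013 0 0 0 40; 0 0 0 0 0 0 8; 0 0 0 0 0 0 8; 0 0 0 0 0 0 8; 0 0 0 0 0 0 8",
  force=30,
)

```text
t: 15.5
eef_pos: [0.4459, -0.009, 0.0047]
tool_rot: [-3.14, -0.079, 0.0]
wrist_force: [-0.2, -0.5, 1.8]
opening: 0.0141
grip_force: 30.0
```

Emit:
arm_command(
  steps="0 0 0 0 0 0 8; 0 0 -0.03 0 0 0 8; 0 0 -0.12 0 0 0 8; 0 0 -0.15 0 0 0 8; 0 0 -0.08 0 0 0 8",
)

```text
t: 16.0
eef_pos: [0.4471, -0.0095, 0.122]
tool_rot: [3.139, 0.08, 0.006]
wrist_force: [0.8, -0.7, -3.8]
opening: 0.0138
grip_force: 30.0
```

Emit:
arm_command(
  steps="0 0 0 0 0 0 8; 0 0 0 0 0 0 8",
)

```text
t: 16.2
eef_pos: [0.4457, -0.0091, 0.1187]
tool_rot: [3.14, 0.08, 0.001]
wrist_force: [-0.6, -0.1, -2.4]
opening: 0.013
grip_force: 30.0
```

```bash
python3 - <<'E'
from h import *
s=bot.state(); print(s['opening'],s['wrist_force'],pose()[:2])
c,f=look("top")
h=cv2.cvtColor(f,cv2.COLOR_RGB2HSV); m=((h[...,1]<50)&(h[...,2]>110)).astype(np.uint8)*255
m=cv2.morphologyEx(m,cv2.MORPH_CLOSE,np.ones((7,7))); m[:,:150]=0
o=outline(comp(m,(217,198)));print(o.min(0),o.max(0),rect(pw(c,o,.02)))
go(.60,.14,.12,-.333+np.pi/2)
E
```

```text
0.013042861092460408 [-0.57670024 -0.09433382 -2.44215849] (array([ 0.44573723, -0.0091295 ,  0.11873295]), 0.05093673413912098)
[192 167] [241 227] (array([631.3, 139.7]), array([ 68.4, 116.1]), -0.331)
shift/300 [ 0.5414 -0.4693 -0.008 ] turn wz/90deg 0.2444 other turn -1.756 rowsrot 2.6 dist 215
```

Emit:
arm_command(
  steps="0.0976 -0.105 0 0 0 0 8; 0.0976 -0.105 0 0 0 0 8; 0.0976 -0.105 0 0 0 0 8; 0.0976 -0.105 0 0 0 0 8; 0.0976 -0.105 0 0 0 0 8",
)

```text
t: 16.75
eef_pos: [0.5835, 0.1569, 0.1158]
tool_rot: [3.14, 0.08, -0.007]
wrist_force: [0.3, -1.2, -1.8]
opening: 0.0134
grip_force: 30.0
```

Emit:
arm_command(
  steps="0 0 0 0 0 0.081 8; 0 0 0 0 0 0.081 8; 0 0 0 0 0 0.081 8; 0 0 0 0 0 0 8; 0 0 0 0 0 0 8",
)

```text
t: 17.25
eef_pos: [0.5831, 0.1554, 0.1168]
tool_rot: [3.099, -0.512, -0.005]
wrist_force: [-0.0, -0.0, -1.8]
opening: 0.0136
grip_force: 30.0
```

```bash
python3 - <<'E'
from h import *
print(pose()[:2], bot.state()['opening'])
c,f=look("wrist","w9")
x=np.array([np.cos(.331),-np.sin(.331),0]);y=np.array([np.sin(.331),np.cos(.331),0]);P=np.array([.6313,.1397,.02])
for a,b in((59,35),(59,-35),(-59,35),(-59,-35),(40,-17),(-40,17)): print(proj(c,P+x*a/1e3+y*b/1e3))
E
```

```text
(array([0.58310761, 0.15544153, 0.11677313]), -0.3275666906443349) 0.01360652826582097
[[235.52635969  80.23230738]]
[[319.46619893  80.5231287 ]]
[[239.77301535 216.46701645]]
[[314.90087834 216.66416905]]
[[297.48368718 104.4905918 ]]
[[258.8081522 196.5506745]]
```

View pics/w9.png

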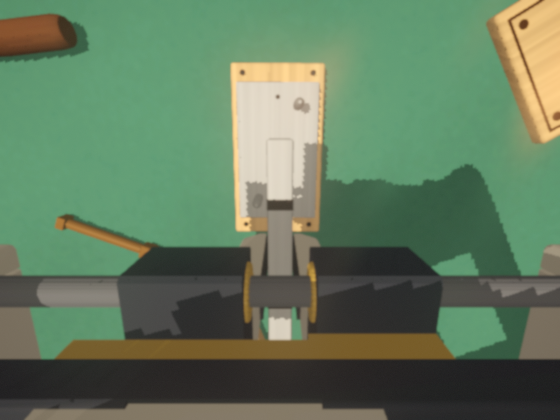

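The plate matches the prediction, with its top corners at about (238,82) and (319,82). The bar is parallel to it, with its front end at (267–292,140).

```bash
python3 - <<'E'
from h import *
c=bot.camera_model("wrist");p,a,_=pose()
x=np.array([np.cos(a),np.sin(a),0])
e=pw(c,[[267,140],[292,140]],.1275);print(e); b=e.mean(0)-.065*x;print("bar",b,"tcp",p, "w",np.linalg.norm(e[0]-e[1]))
t=pw(c,[[238,82],[319,82]],.02);print("plate top edge",t,t.mean(0)+.059*np.array([-np.cos(.331),np.sin(.331),0]))
go(p[0]+.6313-b[0],p[1]+.1397-b[1],.030,-.331+np.pi/2)
go(.6313,.1397,.030,-.331+np.pi/2)
E
```

```text
[[0.64499878 0.14005298 0.1275    ]
 [0.64081868 0.12778546 0.1275    ]]
bar [0.58137282 0.1548556  0.1275    ] tcp [0.58336587 0.15543281 0.11723119] w 0.012960137644065716
plate top edge [[0.69698676 0.15213503 0.02      ]
 [0.67513505 0.08797725 0.02      ]] [0.63026355 0.13923049 0.02      ]
shift/300 [ 0.1745 -0.0061  0.2904] turn wz/90deg 0.0019 other turn -1.998 rowsrot 0.0 dist 102
shift/300 [ 0.1688 -0.0021  0.2904] turn wz/90deg 0.0019 other turn -1.998 rowsrot 0.0 dist 101
```

Emit:
arm_command(
  steps="0.086 -0.002 0 0 0 0.002 8; 0.085 -0.002 0 0 0 0 8; 0 0 0 0 0 0 8; 0 0 0.09 0 0 0 8; 0 0 0.09 0 0 0 8",
)

```text
t: 17.8
eef_pos: [0.6332, 0.14, 0.0646]
tool_rot: [-3.098, 0.52, -0.002]
wrist_force: [-0.5, -0.1, -2.3]
opening: 0.0135
grip_force: 30.0
```

Emit:
arm_command(
  steps="0 0 0.06 0 0 0 8; 0 0 0.04 0 0 0 8; 0 0 0 0 0 0 8; 0 0 0 0 0 0 8; 0 0 0 0 0 0 8",
)

```text
t: 18.3
eef_pos: [0.634, 0.1401, 0.036]
tool_rot: [-3.097, 0.522, -0.004]
wrist_force: [-0.7, 0.9, -1.9]
opening: 0.0138
grip_force: 30.0
```

```bash
python3 - <<'E'
from h import *
print(bot.state()['wrist_force'])
go(.6310,.1397,.024,-.331+np.pi/2)
E
```

```text
[-0.66477695  0.86826583 -1.87729697]
shift/300 [-0.0091  0.0046  0.0401] turn wz/90deg -0.0017 other turn 1.998 rowsrot 0.0 dist 12
```

Emit:
arm_command(
  steps="-0.004 0.003 0.015 0 0 0 8; 0 0 0.012 0 0 0 8; 0 0 0.006 0 0 0 8; 0 0 0 0 0 0 8; 0 0 0 0 0 0 8",
)

```text
t: 18.8
eef_pos: [0.6316, 0.1396, 0.0247]
tool_rot: [-3.098, 0.522, 0.0]
wrist_force: [-0.0, 0.5, -1.3]
opening: 0.0137
grip_force: 30.0
```

Emit:
arm_command(
  steps="0 0 0.005 0 0 0 8; 0 0 0 0 0 0 8; 0 0 0 0 0 0 8",
)

```text
t: 19.1
eef_pos: [0.6316, 0.1396, 0.0247]
tool_rot: [3.098, -0.522, 0.001]
wrist_force: [-3.4, -0.4, 8.0]
opening: 0.0138
grip_force: 30.0
```

Emit:
arm_command(
  steps="0 0 0 0 0 0 40; 0 0 0 0 0 0 40; 0 0 0 0 0 0 40; 0 0 0 0 0 0 40; 0 0 -0.08 0 0 0 40",
)

```text
t: 19.6
eef_pos: [0.6288, 0.1394, 0.0439]
tool_rot: [3.096, -0.522, -0.011]
wrist_force: [-0.5, -0.2, 0.3]
opening: 0.0397
grip_force: 0.0
```

Emit:
arm_command(
  steps="0 0 -0.14 0 0 0 60; -0.14 0 -0.12 0 0 0 80; 0 0 0 0 0 0 85; 0 0 0 0 0 0 85; 0 0 0 0 0 0 85",
)

```text
t: 20.1
eef_pos: [0.5956, 0.1517, 0.1207]
tool_rot: [3.097, -0.522, -0.002]
wrist_force: [0.1, -0.4, 0.1]
opening: 0.0752
grip_force: 0.0
```

```bash
python3 - <<'E'
from h import *
c,f=look("wrist"); print(pose()[:2])
u,v=np.round(proj(c,[[.6313,.1397,.03]])[0]).astype(int);print(u,v)
big=cv2.resize(f[v-75:v+75,u-50:u+50],None,fx=4,fy=4,interpolation=cv2.INTER_CUBIC)
cv2.imwrite("pics/w10.png",cv2.cvtColor(big,cv2.COLOR_RGB2BGR))
go(.4477,-.2664,.14,.559+np.pi/2)
E
```

```text
(array([0.59548128, 0.15162569, 0.12020202]), -0.33422876322626754)
278 168
shift/300 [-0.0084  1.478  -0.0645] turn wz/90deg -0.5686 other turn 1.431 rowsrot 6.0 dist 444
```

View pics/w10.png

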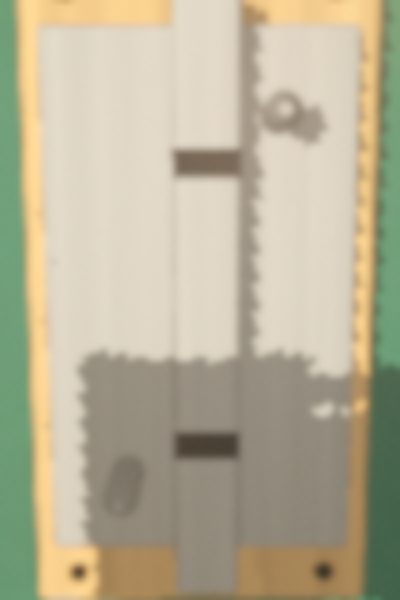

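The bar lies between the pins, at crop x≈207 against a plate centre of about 200. Its bands are at rows 162 and 446, and the upper pin's tip is at (283,106).

```bash
python3 - <<'E'
from h import *
c=bot.camera_model("wrist")
t=lambda a:(np.array(a,float)+.5)/4-.5+[278-50,168-75]
s=pw(c,t([[207,162],[207,446]]),.036);print("bar",s.mean(0),np.arctan2(*(s[0]-s[1])[[1,0]]))
q=pw(c,t([[42,27],[360,27],[345,545],[55,545]]),.02);print("plate",rect(q))
x=np.array([np.cos(.331),-np.sin(.331),0]);y=np.array([np.sin(.331),np.cos(.331),0])
p=pw(c,t([[283,106]]),.049)[0]; print("pin1",p,"plate from pin",p-.04*x+.017*y)
E
```

```text
bar [0.63002015 0.13845984 0.036     ] -0.33489616592574906
plate (array([630.6, 140. ]), array([ 69.2, 116.6]), -0.335)
pin1 [0.66360424 0.11115291 0.049     ] plate from pin [0.63130034 0.14022967 0.049     ]
```

Emit:
arm_command(
  steps="0 0.148 -0.006 0 0 0 85; 0 0.148 -0.006 0 0 0 85; 0 0.148 -0.006 0 0 0 85; 0 0.148 -0.006 0 0 0 85; 0 0.148 -0.006 0 0 0 85",
)

```text
t: 20.65
eef_pos: [0.522, -0.0595, 0.1293]
tool_rot: [-3.098, 0.522, 0.004]
wrist_force: [0.5, -0.7, -0.0]
opening: 0.0849
grip_force: 0.0
```

Emit:
arm_command(
  steps="0 0.148 -0.006 0 0 0 85; 0 0.148 -0.006 0 0 0 85; 0 0.148 -0.006 0 0 0 85; 0 0.148 -0.006 0 0 0 85; -0.008 0.146 -0.006 0 0 0 85",
)

```text
t: 21.15
eef_pos: [0.4471, -0.2682, 0.1385]
tool_rot: [-3.097, 0.523, 0.003]
wrist_force: [-0.8, -0.3, -0.2]
opening: 0.085
grip_force: 0.0
```

Emit:
arm_command(
  steps="0 0 0 0 0 -0.081 85; 0 0 0 0 0 -0.081 85; 0 0 0 0 0 -0.081 85; 0 0 0 0 0 -0.081 85; 0 0 0 0 0 -0.081 85",
)

```text
t: 21.65
eef_pos: [0.4477, -0.2665, 0.1381]
tool_rot: [-3.103, -0.479, 0.003]
wrist_force: [0.0, 0.1, -0.6]
opening: 0.0853
grip_force: 0.0
```

Emit:
arm_command(
  steps="0 0 0 0 0 -0.081 85; 0 0 0 0 0 -0.082 85; 0 0 0 0 0 0 85; 0 0 0 0 0 0 85; 0 0 0 0 0 0 85",
)

```text
t: 22.15
eef_pos: [0.448, -0.2662, 0.1392]
tool_rot: [-3.02, -0.861, 0.001]
wrist_force: [-0.0, 0.2, 1.3]
opening: 0.0849
grip_force: 0.0
```

```bash
python3 - <<'E'
from h import *
print(pose()[:2],bot.state()['opening'])
c,f=look("wrist","w11"); C=np.array([.4477,-.2664,.024]);u,v=np.round(proj(c,C)[0]).astype(int);print(u,v)
h=cv2.cvtColor(f,cv2.COLOR_RGB2HSV); m=((h[...,0]<32)&(h[...,1]>100)).astype(np.uint8)*255
m[:,:u-50]=0;m[:,u+50:]=0;m[v+75:]=0;m[:v-75]=0
o=outline(comp(m,(u,v)));print(o.min(0),o.max(0),rect(pw(c,o,.024)))
big=cv2.resize(f[v-75:v+75,u-50:u+50],None,fx=4,fy=4,interpolation=cv2.INTER_CUBIC)
cv2.imwrite("pics/w11.png",cv2.cvtColor(big,cv2.COLOR_RGB2BGR))
E
```

```text
(array([ 0.44798026, -0.26622566,  0.13916439]), 0.5554857508154114) 0.08494744125796594
279 203
[247 148] [309 253] (array([ 447.4, -266. ]), array([ 60.3, 106. ]), 0.573)
```

View pics/w11.png

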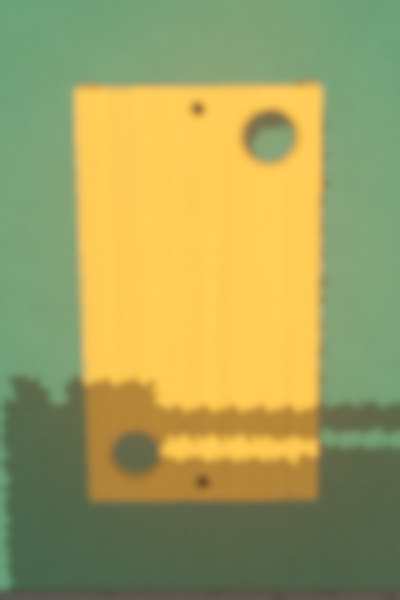

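The cover hasn't moved; it's centred at (0.4475,-0.266) and aligned with the tool. I'll grip it now.

Emit:
arm_command(
  steps="-0.001 0 0.14 0 0 0 85; 0 0 0.13 0 0 0 85; 0 0 0.11 0 0 0 85; 0 0 0.04 0 0 0 85; 0 0 0.01 0 0 0 85",
  force=30,
)

```text
t: 22.7
eef_pos: [0.4472, -0.2657, 0.0096]
tool_rot: [-3.018, -0.864, 0.002]
wrist_force: [0.4, 0.6, 0.8]
opening: 0.0848
grip_force: 0.0
```

Emit:
arm_command(
  steps="0 0 0 0 0 0 85; 0 0 0 0 0 0 85; 0 0 0 0 0 0 85",
)

```text
t: 23.0
eef_pos: [0.4488, -0.2671, 0.0123]
tool_rot: [3.018, 0.865, 0.002]
wrist_force: [0.6, -0.7, 0.6]
opening: 0.0851
grip_force: 0.0
```

Emit:
arm_command(
  steps="0 0 0.01 0 0 0 85; 0 0 0.01 0 0 0 85; 0 0 0 0 0 0 50; 0 0 0 0 0 0 50; 0 0 0 0 0 0 50",
)

```text
t: 23.5
eef_pos: [0.4479, -0.2663, 0.0048]
tool_rot: [-3.02, -0.866, 0.0]
wrist_force: [-0.0, 0.3, -0.4]
opening: 0.0649
grip_force: 0.0
```

Emit:
arm_command(
  steps="0 0 0 0 0 0 50; 0 0 0 0 0 0 50; 0 0 0 0 0 0 50",
)

```text
t: 23.8
eef_pos: [0.4478, -0.2661, 0.0048]
tool_rot: [-3.02, -0.865, 0.0]
wrist_force: [-1.1, -0.2, 0.0]
opening: 0.0574
grip_force: 30.0
```

```bash
python3 - <<'E'
from h import *
s=bot.state(); print(s['opening'],s['grip_force'],s['wrist_force'],pose()[:2])
E
```

```text
0.05738282215943571 29.986950159072876 [-1.07710262 -0.21285579  0.01078721] (array([ 0.44777391, -0.26613841,  0.00476826]), 0.5582652085361565)
```

Emit:
arm_command(
  steps="0 0 -0.03 0 0 0 50; 0 0 -0.1 0 0 0 50; 0 0 -0.14 0 0 0 50; 0 0 -0.13 0 0 0 50; 0 0 0 0 0 0 50",
)

```text
t: 24.3
eef_pos: [0.4508, -0.2689, 0.1307]
tool_rot: [3.011, 0.863, 0.009]
wrist_force: [-0.4, -1.2, -2.9]
opening: 0.0577
grip_force: 30.0
```

Emit:
arm_command(
  steps="0.113 -0.0953 0 0 0 0 50; 0.113 -0.0953 0 0 0 0 50; 0.113 -0.0953 0 0 0 0 50; 0.113 -0.0953 0 0 0 0 50; 0.113 -0.0953 0 0 0 0 50",
)

```text
t: 24.8
eef_pos: [0.5153, -0.0534, 0.1238]
tool_rot: [-3.019, -0.865, 0.002]
wrist_force: [0.2, -0.5, -3.3]
opening: 0.0579
grip_force: 30.0
```

Emit:
arm_command(
  steps="0.113 -0.0953 0 0 0 0 50; 0.113 -0.0953 0 0 0 0 50; 0.113 -0.0953 0 0 0 0 50; 0.113 -0.0953 0 0 0 0 50; 0.113 -0.0953 0 0 0 0 50",
)

```text
t: 25.3
eef_pos: [0.5834, 0.1576, 0.1235]
tool_rot: [-3.02, -0.866, 0.003]
wrist_force: [1.1, -0.8, -2.9]
opening: 0.0578
grip_force: 30.0
```

Emit:
arm_command(
  steps="0 0 0 0 0 0.081 50; 0 0 0 0 0 0.081 50; 0 0 0 0 0 0.081 50; 0 0 0 0 0 0.081 50; 0 0 0 0 0 0.081 50",
)

```text
t: 25.8
eef_pos: [0.5829, 0.1558, 0.1233]
tool_rot: [3.139, -0.13, -0.004]
wrist_force: [0.4, 1.0, -2.5]
opening: 0.0579
grip_force: 30.0
```

Emit:
arm_command(
  steps="0 0 0 0 0 0.081 50; 0 0 0 0 0 0.081 50; 0 0 0 0 0 0 50; 0 0 0 0 0 0 50; 0 0 0 0 0 0 50",
)

```text
t: 26.3
eef_pos: [0.5836, 0.1557, 0.1243]
tool_rot: [3.099, -0.516, -0.001]
wrist_force: [-0.2, -1.1, -2.4]
opening: 0.0577
grip_force: 30.0
```

```bash
python3 - <<'E'
from h import *
s=bot.state(); print(s['opening'],s['wrist_force'],pose()[:2])
c,f=look("wrist","w12"); p,a,_=pose()
x=np.array([np.cos(a),np.sin(a),0]);y=np.array([-np.sin(a),np.cos(a),0]);T=p+[0,0,.0193]
for A,B in((52,29),(52,-29),(40,-17),(-40,17)): print(proj(c,T+x*A/1e3+y*B/1e3))
h=cv2.cvtColor(f,cv2.COLOR_RGB2HSV); m=((h[...,0]<32)&(h[...,1]>130)).astype(np.uint8)*255
E
```

```text
0.05766183322653546 [-0.17007657 -1.11730423 -2.41669059] (array([0.58363951, 0.15573776, 0.12427799]), -0.3299529464509142)
[[218.78470349 163.38592511]]
[[335.38471858 163.39933647]]
[[310.64419442 187.21157999]]
[[247.73393532 325.0355874 ]]
```

View pics/w12.png

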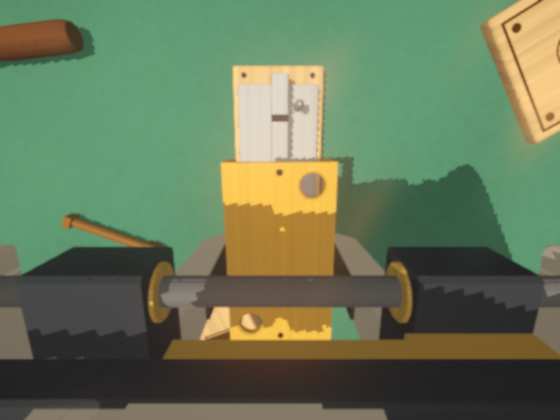

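The cover is held square. Its front corners are at (221,163) and (338,163), about 1 mm from the prediction, and the front hole is at (312,185).

```bash
python3 - <<'E'
from h import *
c=bot.camera_model("wrist");p,a,_=pose()
H=pw(c,[[312,185],[251,323]],p[2]+.0193);C=H.mean(0);print("cover",C,"tcp",p,"yaw",a,"coveryaw",np.arctan2(*(H[0]-H[1])[[1,0]])+np.arctan2(34,80))
go(.6308,.1404,.06,-.333+np.pi/2)
E
```

```text
cover [0.58452564 0.15416454 0.14372419] tcp [0.58373292 0.155743   0.12442419] yaw -0.33049859811037774 coveryaw -0.3186802282857189
shift/300 [ 0.1651 -0.0026  0.2147] turn wz/90deg 0.0016 other turn -1.998 rowsrot 0.0 dist 81
```

Emit:
arm_command(
  steps="0.082 -0.0025 0 0 0 0.002 50; 0.082 -0.002 0 0 0 0 50; 0 0 0 0 0 0 50; 0 0 0.1 0 0 0 50; 0 0 0.1 0 0 0 50",
)

```text
t: 26.85
eef_pos: [0.6314, 0.1411, 0.0651]
tool_rot: [-3.097, 0.523, -0.004]
wrist_force: [-0.7, 0.1, -2.6]
opening: 0.0578
grip_force: 30.0
```

Emit:
arm_command(
  steps="0 0 0 0 0 0 50; 0 0 0 0 0 0 50; 0 0 0 0 0 0 50",
)

```text
t: 27.15
eef_pos: [0.632, 0.1412, 0.0666]
tool_rot: [-3.097, 0.524, -0.004]
wrist_force: [1.5, -0.1, -2.6]
opening: 0.0578
grip_force: 30.0
```

```bash
python3 - <<'E'
from h import *
import time
p,a,_=pose();print(p,a,bot.state()['wrist_force'])
go(.6306,.1408,.05,-.333+np.pi/2)
c,f=look("wrist","w13")
x=np.array([np.cos(a),np.sin(a),0]);y=np.array([-np.sin(a),np.cos(a),0]);T=p+[0,0,.0193]+.0005*x-.001*y
u,v=proj(c,T+x*.04-y*.017)[0];print("hole pred",u,v)
g=f[int(v)-18:int(v)+18,int(u)-18:int(u)+18]; h=cv2.cvtColor(g,cv2.COLOR_RGB2HSV)
m=cv2.morphologyEx((h[...,1]<130).astype(np.uint8)*255,cv2.MORPH_OPEN,np.ones((3,3)))
(o)=outline(m); q,r=cv2.minEnclosingCircle(o); q=np.array(q)+[int(u)-18,int(v)-18];print("hole meas",q,r,cv2.contourArea(o))
Hw=pw(c,[q],T[2])[0];P=np.array([.6313,.1400,0])+.04*np.array([np.cos(.333),-np.sin(.333),0])-.017*np.array([np.sin(.333),np.cos(.333),0])
print("hole w",Hw,"pin",P)
gg=cv2.cvtColor(g,cv2.COLOR_RGB2GRAY);print(gg[::2,::2])
E
```

```text
[0.63195997 0.14117407 0.06662612] -0.3349811326186577 [ 1.51063226 -0.05911539 -2.64975195]
shift/300 [-0.004   0.0027  0.0554] turn wz/90deg -0.0013 other turn 1.999 rowsrot 0.0 dist 17
hole pred 312.5091296952848 186.2396493892899
hole meas [311.7857151 184.2142849] 12.505200386047363 413.5
hole w [0.66540192 0.11089061 0.08592612] pin [0.66354568 0.11085869 0.        ]
[[212 212 211 211 213 211 211 213 214 213 212 212 213 213 211 212 212 211]
 [212 212 211 211 212 211 211 212 211 209 209 211 212 212 211 212 211 211]
 [211 211 211 211 212 209 204 197 187 184 186 191 200 208 210 212 211 210]
 [211 211 211 211 209 194 175 157 147 155 161 166 174 188 202 211 211 210]
 [211 211 211 209 192 154 146 142 136 147 158 159 157 169 192 205 210 210]
 [211 211 210 197 162 141 149 149 135 146 158 158 155 157 170 191 207 210]
 [211 211 208 179 138 133 144 142 137 151 159 157 156 155 153 173 202 210]
 [210 211 202 170 148 136 133 136 148 156 158 158 156 155 149 157 195 209]
 [211 211 195 163 159 155 151 154 155 156 157 157 155 155 149 154 193 208]
 [211 211 192 161 159 158 157 157 156 156 158 157 155 155 148 155 194 207]
 [211 210 198 166 159 159 157 157 155 156 158 157 155 154 148 163 198 209]
 [210 210 206 170 157 158 157 157 155 156 158 157 156 154 152 182 204 209]
 [210 211 208 185 154 156 157 156 155 155 158 157 155 153 167 198 208 209]
 [210 210 210 203 171 157 153 155 155 155 156 155 151 163 194 206 209 209]
 [209 211 210 209 202 185 166 151 148 148 150 156 175 193 206 210 210 210]
 [209 210 210 209 210 203 196 188 181 172 184 194 202 206 209 211 210 210]
 [209 210 209 209 210 209 209 208 206 205 206 208 210 209 210 210 210 210]
 [210 210 210 210 210 209 210 211 211 210 210 212 212 210 210 210 210 210]]
```

Emit:
arm_command(
  steps="-0.0055 0.002 0.04 0 0 0 50; 0 0 0.025 0 0 0 50; 0 0 0.012 0 0 0 50; 0 0 0 0 0 0 50; 0 0 0 0 0 0 50",
)

```text
t: 27.7
eef_pos: [0.6291, 0.1409, 0.0415]
tool_rot: [3.097, -0.525, -0.0]
wrist_force: [0.6, -0.4, -3.6]
opening: 0.0576
grip_force: 30.0
```

```bash
python3 - <<'E'
from h import *
p,a,_=pose();print(p,a,bot.state()['wrist_force'])
go(.6306,.1408,.04,-.333+np.pi/2)
c,f=look("wrist","w14")
x=np.array([np.cos(a),np.sin(a),0]);y=np.array([-np.sin(a),np.cos(a),0]);T=p+[0,0,.0193]
u,v=proj(c,T+x*.04-y*.017)[0]
g=f[int(v)-18:int(v)+18,int(u)-18:int(u)+18]; h=cv2.cvtColor(g,cv2.COLOR_RGB2HSV)
m=cv2.morphologyEx((h[...,1]<130).astype(np.uint8)*255,cv2.MORPH_OPEN,np.ones((3,3)))
o=outline(m); q,r=cv2.minEnclosingCircle(o); q=np.array(q)+[int(u)-18,int(v)-18]
Hw=pw(c,[q],T[2])[0];P=np.array([.6313,.1400,.049])+.04*np.array([np.cos(.333),-np.sin(.333),0])-.017*np.array([np.sin(.333),np.cos(.333),0])
print("hole w",Hw,"pin",P,"px",q,proj(c,P), "off",int(u)-18,int(v)-18)
print(cv2.cvtColor(g,cv2.COLOR_RGB2GRAY)[::2,::2])
E
```

```text
[0.6291278  0.14090852 0.04152308] -0.33556556906837415 [ 0.57783312 -0.44163681 -3.58623695]
shift/300 [ 0.0048 -0.0013  0.0051] turn wz/90deg -0.0016 other turn 1.998 rowsrot 0.0 dist 2
hole w [0.66262741 0.11062481 0.06082308] pin [0.66354568 0.11085869 0.049     ] px [311.7857151  184.21428585] [[308.55715202 179.23913402]] off 292 169
[[208 209 209 209 208 209 208 208 211 211 210 209 209 211 210 209 209 209]
 [208 209 209 208 208 210 207 207 206 201 195 197 201 207 208 208 209 208]
 [208 208 209 208 208 209 203 187 174 160 157 165 174 184 195 204 209 208]
 [208 208 209 208 208 200 178 154 142 139 137 144 154 159 175 194 206 208]
 [207 208 208 208 202 174 150 153 162 155 141 138 152 156 168 186 195 206]
 [207 208 208 207 184 142 145 177 197 194 148 135 151 172 207 186 180 201]
 [207 208 208 202 171 135 138 178 210 204 148 138 154 174 210 185 161 194]
 [207 208 208 195 162 143 129 150 172 162 136 147 172 210 217 182 152 189]
 [207 207 207 191 164 154 145 136 139 141 146 151 165 211 218 179 151 188]
 [207 207 208 193 165 155 154 152 150 152 151 151 156 195 205 171 153 192]
 [207 207 208 198 170 156 155 153 152 152 151 152 153 157 156 148 167 197]
 [206 207 208 204 180 159 154 153 152 153 151 151 153 153 150 153 187 203]
 [207 207 208 207 194 168 151 151 152 152 151 151 152 151 148 175 199 206]
 [207 207 208 207 205 186 163 149 147 149 148 148 147 154 174 197 206 207]
 [206 207 208 207 207 205 191 179 162 154 152 158 171 188 196 205 208 207]
 [206 207 207 207 206 208 205 201 197 192 190 194 200 204 205 207 208 207]
 [205 207 207 207 207 208 207 208 208 207 206 207 208 208 207 207 208 207]
 [206 206 207 207 207 208 206 208 209 208 208 207 209 208 206 207 208 207]]
```

The pin tip shows through the hole at about (309,181), and the hole and pin agree to within 1 mm. I'll lower the cover.

Emit:
arm_command(
  steps="0 0 0.012 0 0 0 50; 0 0 0.012 0 0 0 50; 0 0 0 0 0 0 50; 0 0 0 0 0 0 50; 0 0 0 0 0 0 50",
)

```text
t: 28.25
eef_pos: [0.6292, 0.1409, 0.0345]
tool_rot: [-3.097, 0.525, -0.0]
wrist_force: [0.9, -0.2, -2.7]
opening: 0.0579
grip_force: 30.0
```

Emit:
arm_command(
  steps="0 0 0.012 0 0 0 50; 0 0 0.01 0 0 0 50; 0 0 0 0 0 0 50; 0 0 0 0 0 0 50; 0 0 0 0 0 0 50",
)

```text
t: 28.75
eef_pos: [0.6292, 0.1409, 0.0279]
tool_rot: [-3.097, 0.525, -0.0]
wrist_force: [-0.7, 0.1, -2.4]
opening: 0.0575
grip_force: 30.0
```

Emit:
arm_command(
  steps="0 0 0.007 0 0 0 50; 0 0 0.005 0 0 0 50; 0 0 0 0 0 0 50; 0 0 0 0 0 0 50",
)

```text
t: 29.15
eef_pos: [0.6293, 0.1409, 0.0248]
tool_rot: [-3.097, 0.525, -0.001]
wrist_force: [-1.8, -0.1, 2.1]
opening: 0.058
grip_force: 30.0
```

It made contact at the expected height, so I'll release.

Emit:
arm_command(
  steps="0 0 0 0 0 0 85; 0 0 0 0 0 0 85; 0 0 0 0 0 0 85; 0 0 0 0 0 0 85; 0 0 0 0 0 0 85",
)

```text
t: 29.65
eef_pos: [0.6292, 0.1409, 0.0242]
tool_rot: [-3.097, 0.525, -0.0]
wrist_force: [0.2, 0.4, 0.3]
opening: 0.0846
grip_force: 0.0
```

Emit:
arm_command(
  steps="0 0 -0.08 0 0 0 85; 0 0 -0.14 0 0 0 85; 0 0 -0.14 0 0 0 85; -0.15 0 -0.05 0 0 0 85; -0.15 0 0 0 0 0 85",
)

```text
t: 30.15
eef_pos: [0.5461, 0.1706, 0.1506]
tool_rot: [-3.095, 0.527, -0.011]
wrist_force: [-0.1, 1.5, 0.2]
opening: 0.0852
grip_force: 0.0
```

Emit:
arm_command(
  steps="-0.1 0 0 0 0 0 85; 0 0 0 0 0 0 85; 0 0 0 0 0 0 85; 0 0 0 0 0 0 85",
)

```text
t: 30.55
eef_pos: [0.5171, 0.1802, 0.1475]
tool_rot: [-3.097, 0.525, -0.002]
wrist_force: [0.0, 0.7, 1.4]
opening: 0.0851
grip_force: 0.0
```

```bash
python3 - <<'E'
from h import *
print(pose()[:2])
def cov(n,hi,z):
    c,f=look(n); h=cv2.cvtColor(f,cv2.COLOR_RGB2HSV)
    u,v=np.round(proj(c,[[.6305,.1405,z]])[0]).astype(int)
    m=((h[...,0]>15)&(h[...,0]<30)&(h[...,1]>hi)).astype(np.uint8)*255
    m=cv2.morphologyEx(m,cv2.MORPH_OPEN,np.ones((3,3)))
    o=outline(comp(m,(u,v)));print(n,hi,(u,v),o.min(0),o.max(0),rect(pw(c,o,z)),f[v,u])
for n in("wrist","top"):
    for hi in(120,150): cov(n,hi,.044)
c,f=look("top")
for n,p in(("rose",(.632,-.134,.034)),("keep",(.4425,.255,.038)),("key",(.770,.016,.004)),("pin",(.3137,-.1325,.01)),("bottle",(.606,-.3235,.05))):
    u,v=np.round(proj(c,[p])[0]).astype(int)
    if n in("key","pin","bottle"): o=outline(comp(nongreen(f),(u,v)));print(n,rect(pw(c,o,p[2])))
    else: print(n,f[v,u])
E
```

```text
(array([0.51712932, 0.18016067, 0.14750056]), -0.335852646030814)
wrist 120 (np.int64(278), np.int64(69)) [243   0] [315 133] (array([629.7, 139.2]), array([ 58.7, 104.7]), -0.325) [254 201  83]
wrist 150 (np.int64(278), np.int64(69)) [245   0] [314 132] (array([629.8, 138.9]), array([ 56.4, 103.3]), -0.328) [254 201  82]
top 120 (np.int64(215), np.int64(195)) [194 169] [236 223] (array([629.5, 138.5]), array([ 61.7, 105.2]), -0.327) [255 230  90]
top 150 (np.int64(215), np.int64(195)) [195 169] [236 222] (array([629.6, 138. ]), array([ 59.3, 104.7]), -0.327) [254 229  86]
rose [254 224  82]
keep [ 94 106 103]
key (array([770.1,  15.8]), array([ 30.8, 107.7]), 1.48)
pin (array([ 313.6, -132.4]), array([19.6, 89.7]), 0.932)
bottle (array([ 606.4, -323. ]), array([51. , 69.1]), -1.1)
```

```bash
python3 -c "
from rig import bot
print(bot.job_done())"
```

```text
the job is handed in; nothing more can be done
None
```

The job is handed in: rose, keep, bar and cover are each on their marks to within about 2 mm by my camera measurements, and the bottle, key and hinge pin are where they were; the judge returned no verdict.

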